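Set the long glass cell in the light path

TASK

Take the longest of the three glass cells out of the black rack, holding it only by its frosted long sides and never by its clear ends, and set it in the holder on the optical rail so that the light runs in and out through its two clear ends. Feel for the pocket with a light touch, then press the cell gently down past the side spring until it stands fully home and square on the holder's floor, and let go. Leave the other two cells, the bottle and the screwdriver where they are.

Things in the scene. Friction and masses are not known exactly. Their poses are not given: they have to be found in the camera images.
- cell_mid (a point): Centre (half-way up) of the longest glass cell, the one to set: an upright block 12.5 mm wide (x), 32.5 mm long (y), 55 mm tall: 45 mm of glass, then a white stopper 12.5 x 22 x 10 mm. Underside 27.5 mm below this point. Its long sides (+x, -x) are frosted, for holding; its 12.5 mm wide ends (+y, -y) are clear windows. About 50 g; starts upright in a recess of the rack.
- cell_clear_a: Clear glass window at the +y end of that cell, 45 mm high; the point is the middle of the window's lower edge. Not to be touched by the gripper.
- cell_clear_b: Clear glass window at the -y end of that cell, 45 mm high; the point is the middle of the window's lower edge. Not to be touched by the gripper.
- rack: Black plastic rack, fixed: block 32 x 150 x 16 mm (x, y, z), origin under its centre. Three recesses in a row along y (at -48, 0, +48 mm), each 14.5 mm (x) by 34.5 mm (y) and 10 mm deep, floor 6 mm above the table. The cells stand in them, long sides along y; which stands where varies. Both long sides of the rack are free.
- rail: Aluminium optical rail fixed on the table, 360 mm long (y), origin under its middle. At its +y end a black lamp tube, at its -y end a grey detector box, both with faces 90 mm from the middle, up to 78 mm above the table. The light runs along y, 57 mm above the table. Near its middle sits the cell holder: a channel along y with a pocket for the cell (see mouth, ledge, seat).
- mouth (a point): On the rail's centre line at mid-length, level with the top of the holder's channel, 52 mm above the table; axes as the rail. The channel runs along y, 76 mm long, open on top and at both ends, centred across the rail, 14 mm wide (x) between walls that rise to 47 mm above the table; above them lips slope outward to a mouth 19 mm wide.
- ledge (a point): On the rail's centre line at mid-length, at ledge height, 44 mm above the table. In the channel two ledges, each 20 mm long, leave between them the pocket, 35 mm long (y). The holder is clamped so that the pocket's middle lies anywhere up to 10 mm from this point along y, either way: this is NOT measured. A cell set down off the pocket stands on a ledge; slid along y it drops in.
- seat (a point): On the rail's centre line at mid-length, at the height of the pocket's floor, 35 mm above the table; axes as the rail. A sprung steel pad in the +x wall bulges 3 mm into the pocket, its top sloping from 9 mm down to 3 mm above the floor. Pressing the cell down past it takes about 3 to 9 N, more than its weight; it then holds the cell against the -x wall.
- cell_mid_size: Bystander: similar stoppered cell, 12.5 x 22.5 mm, 55 mm tall, in another recess of the rack; origin under its centre.
- cell_small: Bystander: similar stoppered cell, 12.5 x 12.5 mm, 55 mm tall, in another recess of the rack; origin under its centre.
- cleaner: Bystander: small closed bottle, 34 mm across, 75 mm tall, standing loose on the table; origin under its centre.
- driver: Bystander: screwdriver, 170 mm long, lying loose on the table.
Mind the look-alikes: they are no part of the job. Leave any pink look-alike of the part that bears cell_mid alone.

How it is judged:
At the end, for the whole second after the job is handed in: The long cell stands at rest in the holder's pocket, its underside within 1.5 mm of the pocket floor, upright and with its long side along the rail (each within 0.04 rad), within 3 mm of the rail's centre line and within 14 mm of mid-rail; the gripper has let go (z of cell_mid in the frame of seat between 0.0245 and 0.029 m and x of cell_mid in the frame of seat between -0.003 and 0.003 m and y of cell_mid in the frame of seat between -0.014 and 0.014 m and angle between the y axis of cell_mid and the y axis of seat, either way round below 0.04 rad and angle between cell_mid's own z axis and vertical below 0.04 rad and linear speed of cell below 0.01 m/s); the robot touches nothing.
It fails at once if the cell is pressed against the rail or holder with more than 35 N (contact force between cell and rail above 35 N).
It fails at once if the fingers press on a clear end of the cell (over 1 N) (contact force between the fingers and cell_clear_a above 1 N or contact force between the fingers and cell_clear_b above 1 N).
It fails at once if another cell, the bottle or the screwdriver is moved by more than 20 mm (distance of any of cell_mid_size, cell_small, cleaner, driver from where it was at the start of the episode above 0.02 m).
It also fails if it takes over 54 s, if anything falls off the work surface, if the arm or the gripper's body presses on something with over 40 N, if the wrist force passes 120 N, or if a joint passes its speed limit or range.

ROBOT

A 7-joint arm with a two-finger parallel gripper is mounted at the origin on the work surface. World frame = base frame: x ahead of the robot, y to its left, z up, the work surface at z = 0. Lengths are in m, angles in rad, forces in N, time in s.
With the tool pointing down it reaches from about 0.4 to 0.85 m from the base axis. Payload 4.5 kg.
Tool frame: the origin (TCP) lies between the finger pads; the fingertips stand r.finger_overhang ahead of it and the grasp point (between the pads) lies 8 mm behind it (r.finger_overhang is the distance from the TCP to the fingertips, in m); z points along the fingers, x is the direction in which the jaws open and shut, and the axes are right-handed (so a half turn about z gives the same grasp; the last joint's range is limited). The gripper opens to 88 mm and grips with 3 to 60 N. Pads are 18 mm wide; open, the fingers measure 123 mm over their backs; the gripper's body (75 mm by 187 mm) begins 45 mm behind the grasp point.
Start: joints at [1.376, 0.689, -0.195, 1.565, 0.157, 0.902, -0.215], TCP at [0.142, -0.609, 0.25] pointing down, gripper open.
Joint ranges: [-3.01, 3.01], [-0.46, 2.08], [-1.47, 1.51], [0.13, 2.56], [-1, 4.14], [0.04, 2.09], [-2.66, 2.66]. Speed limits (rad/s): [2.57, 2.57, 3.14, 3.14, 3.14, 3.14, 3.14].

INTERFACE

Orientations are given as a unit quaternion [x, y, z, w].
In Python, from plant import r gives the robot as it stands.
- The arm moves only by the tool move_arm, never from a script. Its argument "targets" is a list that holds one entry, the list of rows, each a list of 7 numbers: the turn, a rotation vector about the world's x, y, z in rad, then the shift along the world's x, y, z in m, then the opening, from 0 (shut) to 1 (fully open). A call has 1 to 5 rows; each row shifts and turns the pose as measured when the row begins; what a row does not reach is not made up. A row lasts 1/10 s, in which the tool goes at most 50 mm and 8.59 degrees, less where a joint would pass 70% of its speed; a pose out of reach is approached as far as the arm can. A call with a gripper value outside its range is refused whole. The fingers move at their own pace and stop on an object; "force" is the grip in N (left out, the last holds). Time passes only in rows, so rows that do not move let the fingers close. It gives the time, the measured TCP pose, the force and the opening at its end, in the units of the state.
- r.get_state(): the state, without advancing time (a new reading comes with each control period).
- r.snapshot(name): name is "side" or "top" or "wrist"; returns a dict with "frame" (480x640x3 uint8, red, green, blue), "K" (3x3 intrinsics, pixels), "T" (4x4, takes a point from camera to world coordinates). Camera axes: x right, y up, looking along -z (the intrinsics and any distortion apply to the point x, -y, -z); pixel columns grow to the right and rows downward; lengths in m; the calibration is good to about 2 mm. The wrist camera is an equidistant fisheye: a pixel r from the principal point sees the ray r / f radians off the axis. A picture is of the moment at which its call begins. There is no depth.
- r.finish_job(): hands the job in, once; it reports no verdict.
Trained networks look in a picture, given as the dict that the camera call returned (one of the last four; its "shot" number tells which), for a name from the list of things; names that differ only in an ending like _2 or _b are one class to them, and where a whole thing is asked for, a point or a joint stands for the part that bears it (a point fixed in the world has none). Each returns a list of dicts, best first, with "score" (0 to 1); they miss things now and then, are a little off and sometimes report something else, mostly with a low value. They report only what shows in the picture. A call takes as long as a camera call. They do not tell look-alikes from the thing itself.
- r.find_in(picture, query): "centre" ([row, column] in pixels, amid what is visible of it).
The state is a dict: "clock": time; "q": joint angles; "qd": joint speeds; "joint_torque": joint torques, N m; "tool_pos": TCP position; "eef_rot": TCP orientation; "contact_force": force on the tool from outside, world axes, zero at the start; "moment": the same for the moment, N m; "opening": opening from 0.0 (shut) to 1.0 (fully open).
Only numpy, scipy, OpenCV 4.12 (cv2) and the standard library are available. Lean on these libraries where they do the work, as an engineer would, in place of code of your own. Each camera call takes 0.05 s, during which the arm holds its last target. There are 200 camera calls.

## Working session

There is one attempt and no reset: what is moved stays moved. The work goes in short steps, Python scripts to look and compute and a tool call to move; the robot and the scene stay as the last step left them, time stands still between calls to the robot, and variables do not carry over. Pictures are saved under pics/ and viewed, about 8 in all and at most 12, crops included, and the job is handed in when it is done.

Besides the shell and the picture viewer there is one more tool, called after "Emit:" by a JSON object that holds its "name" and its "arguments", one argument or row to a line. move_arm: Moves the arm, as the interface text tells. Its arguments: {"type":"object","properties":{"targets":{"type":"array","items":{"type":"array","items":{"type":"array","items":{"type":"number"}}}},"force":{"type":"number"}},"required":["targets"]}

```bash
mkdir -p pics
cat > h.py <<'E'
import numpy as np, cv2
from plant import r
def save(p,n): cv2.imwrite('pics/'+n+'.png',p['frame'][:,:,::-1])
def ray(p,px):  # px=[row,col]
    K=p['K'];T=np.array(p['T']);x=(px[1]-K[0][2])/K[0][0];y=(px[0]-K[1][2])/K[1][1]
    d=np.array([x,-y,-1.0])
    return T[:3,3],T[:3,:3]@d
def wray(p,px):
    K=p['K'];T=np.array(p['T']);x=(px[1]-K[0][2])/K[0][0];y=(px[0]-K[1][2])/K[1][1]
    t=np.hypot(x,y);s=np.sin(t)/max(t,1e-9)
    return T[:3,3],T[:3,:3]@np.array([x*s,-y*s,-np.cos(t)])
def atz(p,px,z,f=ray):
    o,d=f(p,px);return o+d*(z-o[2])/d[2]
def proj(p,X):
    K=p['K'];T=np.array(p['T']);c=T[:3,:3].T@(np.array(X)-T[:3,3])
    return [K[1][1]*(-c[1]/-c[2])+K[1][2],K[0][0]*c[0]/-c[2]+K[0][2]]
E
python3 - <<'E'
from h import *
s=r.get_state();print(s['tool_pos'],s['eef_rot'],s['contact_force'],r.finger_overhang)
ps={}
for c in('top','side'):
    p=r.snapshot(c);save(p,c+'0');ps[c]=p
    print(c,np.round(p['T'],3).tolist(),np.round(p['K'],1).tolist())
    for q in('cell_mid','rack','rail','mouth','cell_mid_size','cell_small','cleaner','driver','cell_clear_a'):
        for f in r.find_in(p,q)[:3]: print(c,q,np.round(f['centre']),round(f['score'],2),np.round(atz(p,f['centre'],.05),3))
cv2.imwrite('pics/both.png',np.hstack([ps['top']['frame'],ps['side']['frame']])[:,:,::-1])
E
```

```text
[ 0.14155978 -0.60812025  0.24888497] [ 7.83229220e-01 -6.21732336e-01 -7.85495493e-04 -5.22677703e-04] [ 0.31319859 -0.59286999 -0.22506247] 0.011
top [[-0.027, 0.98, -0.197, 0.479], [-1.0, -0.025, 0.014, -0.037], [0.009, 0.197, 0.98, 0.702], [0.0, 0.0, 0.0, 1.0]] [[455.8, 0.0, 315.2], [0.0, 455.8, 241.4], [0.0, 0.0, 1.0]]
top cell_mid [278. 417.] 0.77 [ 0.552 -0.191  0.05 ]
top cell_mid [221. 417.] 0.75 [ 0.637 -0.197  0.05 ]
top rack [322. 404.] 0.93 [ 0.49  -0.169  0.05 ]
top rack [255. 163.] 0.29 [0.594 0.174 0.05 ]
top rail [253. 163.] 0.67 [0.599 0.173 0.05 ]
top rail [162. 432.] 0.22 [ 0.728 -0.227  0.05 ]
top mouth [253. 165.] 0.92 [0.598 0.171 0.05 ]
top cell_mid_size [314. 411.] 0.85 [ 0.502 -0.18   0.05 ]
top cell_small [326. 404.] 0.69 [ 0.485 -0.168  0.05 ]
top cell_small [342. 405.] 0.5 [ 0.462 -0.168  0.05 ]
top cleaner [163. 432.] 0.67 [ 0.726 -0.227  0.05 ]
top driver [156. 339.] 0.89 [ 0.741 -0.087  0.05 ]
side [[0.712, 0.413, -0.569, 0.174], [-0.702, 0.402, -0.587, -0.477], [-0.014, 0.817, 0.576, 0.491], [0.0, 0.0, 0.0, 1.0]] [[442.5, 0.0, 327.3], [0.0, 442.5, 235
[... 234 characters left out ...]
ide rail [213. 263.] 0.87 [0.578 0.112 0.05 ]
side mouth [217. 261.] 0.66 [0.566 0.103 0.05 ]
side mouth [310. 384.] 0.58 [ 0.538 -0.212  0.05 ]
side mouth [336. 343.] 0.19 [ 0.463 -0.203  0.05 ]
side cell_mid_size [319. 353.] 0.92 [ 0.496 -0.192  0.05 ]
side cell_mid_size [216. 264.] 0.38 [0.572 0.104 0.05 ]
side cell_small [336. 324.] 0.61 [ 0.446 -0.186  0.05 ]
side cell_small [232. 409.] 0.51 [ 0.718 -0.12   0.05 ]
side cleaner [267. 473.] 0.88 [ 0.709 -0.25   0.05 ]
side driver [231. 408.] 0.86 [ 0.718 -0.117  0.05 ]
side cell_clear_a [318. 374.] 0.66 [ 0.516 -0.212  0.05 ]
side cell_clear_a [291. 411.] 0.66 [ 0.596 -0.215  0.05 ]
side cell_clear_a [232. 409.] 0.5 [ 0.717 -0.12   0.05 ]
```

View pics/top0.png

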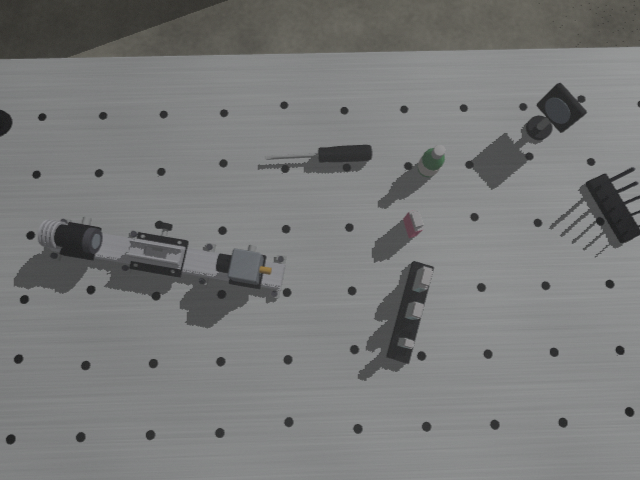

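View pics/side0.png

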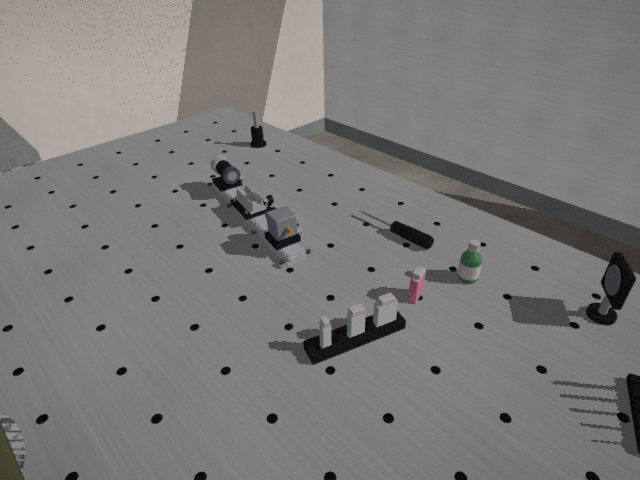

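Two pictures viewed. In the top view the rack holds three white-stoppered cells at about (278,422), (311,415) and (342,405). A pink look-alike stands loose at (225,412). The one at (278,422) looks longest, and I'll confirm that in an enlarged crop.

Run:
```python
import cv2,numpy as np
t=cv2.imread('pics/top0.png');s=cv2.imread('pics/side0.png')
R=lambda a,k,w,h:cv2.resize(a,(w,h),interpolation=cv2.INTER_CUBIC)
a=R(t[255:370,375:445],0,350,575)   #x5
b=R(s[285:365,300:410],0,440,320)   #x4
c=R(t[225:285,120:195],0,440,352)[:255]  
o=np.zeros((575,790,3),np.uint8);o[:575,:350]=a;o[:320,350:]=b;o[320:575,350:]=c
cv2.imwrite('pics/crop1.png',o)
```

```text
(no output)
```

View pics/crop1.png

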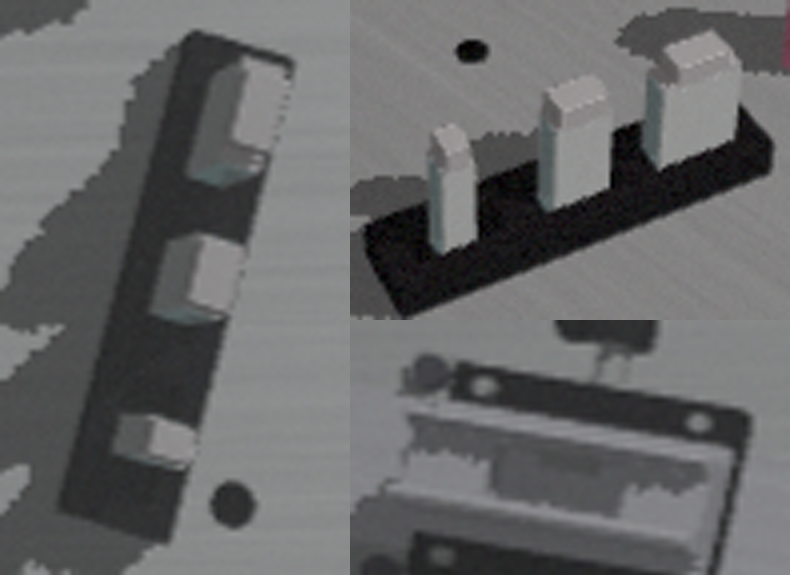

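Three pictures viewed. The candidates in the top image are the cells at (278,422), (311,415) and (342,405), and the pink one at (225,412). The crop shows the cell at (278,422), at the far end of the rack, as clearly the longest and in the rack, so that is the one meant. The holder's pocket shows as a dark gap at about columns 144–167, row ~253.

Run:
```python
from h import *
p=r.snapshot('top')
C=np.array([atz(p,x,.016)[:2] for x in [(261,413),(268.6,434),(363.6,408.6),(356.6,386.6)]])
print(C, C.mean(0))
u=(C[0]+C[1]-C[2]-C[3])/2;print('len',np.hypot(*u),'yaw',np.degrees(np.arctan2(u[1],u[0])))
u/=np.hypot(*u);print('cell',C.mean(0)+.048*u)
# stopper top centre at z=.061 from crop corners
print('stopper',np.mean([atz(p,(255+b/5,375+a/5),.061)[:2] for a,b in[(245,57),(293,68),(265,158),(232,148)]],0))
f=lambda a,b,z:atz(p,(225+(b-320)/5.867,120+(a-350)/5.867),z)[:2]
print('pocket',f(490,475,.044),f(625,495,.044))
print('lips far',f(400,403,.052),f(720,455,.052),'near',f(385,487,.052),f(690,540,.052))
```

```text
[[ 0.58206663 -0.19561552]
 [ 0.56956814 -0.2267959 ]
 [ 0.43101209 -0.17863597]
 [ 0.44180831 -0.14706806]] [ 0.50611379 -0.18702886]
len 0.1475548757158934 yaw -19.129218119581093
cell [ 0.55146332 -0.20275845]
stopper [ 0.55259127 -0.20319197]
pocket [0.6021512  0.20380158] [0.59623291 0.17010504]
lips far [0.61932511 0.22388477] [0.60421743 0.14460293] near [0.5983085  0.22643509] [0.58320062 0.15130165]
```

Emit:
{"name": "move_arm", "arguments": {
  "targets": [
    [[0, 0, -0.05, 0.034, 0.034, 0, 1], [0, 0, -0.05, 0.034, 0.034, 0, 1], [0, 0, -0.05, 0.034, 0.034, 0, 1], [0, 0, -0.05, 0.034, 0.034, 0, 1], [0, 0, -0.05, 0.034, 0.034, 0, 1]]
  ]
}}

```text
clock: 1.55
tool_pos: [0.3078, -0.4399, 0.2496]
eef_rot: [-0.689, 0.724, -0.001, -0.003]
contact_force: [1.5, -0.3, 0.6]
opening: 1.001
```

Emit:
{"name": "move_arm", "arguments": {
  "targets": [
    [[0, 0, -0.05, 0.034, 0.034, 0, 1], [0, 0, -0.05, 0.034, 0.034, 0, 1], [0, 0, -0.05, 0.034, 0.034, 0, 1], [0, 0, -0.05, 0.034, 0.034, 0, 1], [0, 0, -0.05, 0.034, 0.034, 0, 1]]
  ]
}}

```text
clock: 2.05
tool_pos: [0.4842, -0.2626, 0.2507]
eef_rot: [-0.589, 0.808, -0.002, -0.003]
contact_force: [-0.1, -1.3, -0.5]
opening: 1.002
```

Emit:
{"name": "move_arm", "arguments": {
  "targets": [
    [[0, 0, -0.02, 0.034, 0.03, -0.02, 1], [0, 0, 0, 0.03, 0.028, -0.02, 1], [0, 0, 0, 0, 0, -0.03, 1], [0, 0, 0, 0, 0, 0, 1]]
  ]
}}

```text
clock: 2.45
tool_pos: [0.5578, -0.193, 0.1806]
eef_rot: [-0.586, 0.81, -0.004, 0.002]
contact_force: [-1.1, 0.2, 0.2]
opening: 1.0
```

Run:
```python
from h import *
s=r.get_state();print(s['tool_pos'],s['eef_rot'])
p=r.snapshot('wrist');save(p,'w1');print(np.round(p['T'],3).tolist(),np.round(p['K'],1).tolist())
np.savez('w1.npz',T=p['T'],K=p['K'])
for q in('cell_mid','rack'):
    for f in r.find_in(p,q)[:3]: print(q,np.round(f['centre']),round(f['score'],2),np.round(atz(p,f['centre'],.05,wray),3))
```

```text
[ 0.55784572 -0.19299884  0.18056864] [-0.58629157  0.81008987 -0.00365389  0.001803  ]
[[-0.313, 0.914, 0.257, 0.625], [-0.95, -0.302, -0.083, -0.213], [0.002, -0.27, 0.963, 0.317], [0.0, 0.0, 0.0, 1.0]] [[371.6, 0.0, 314.2], [0.0, 371.6, 242.8], [0.0, 0.0, 1.0]]
cell_mid [236. 330.] 0.81 [ 0.555 -0.203  0.05 ]
cell_mid [135. 285.] 0.63 [ 0.635 -0.196  0.05 ]
rack [268. 318.] 0.87 [ 0.534 -0.187  0.05 ]
rack [283.  73.] 0.42 [0.586 0.029 0.05 ]
```

View pics/w1.png

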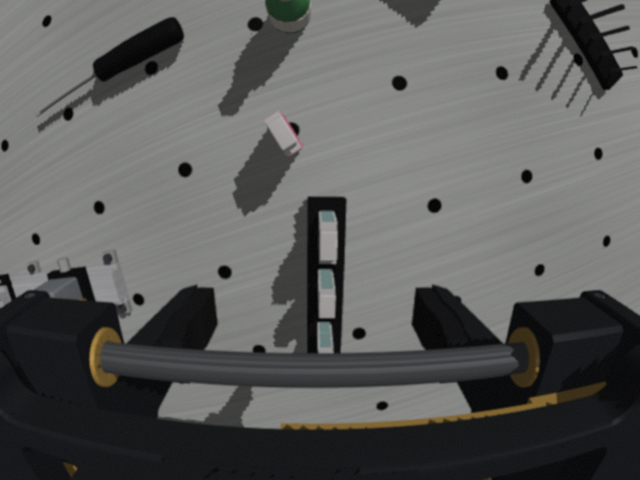

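Four pictures viewed. The wrist view shows the long cell in the top recess of the rack, stopper at about (240,329). The rack's edges run nearly straight down the image. Next I work out the offset to the jaws numerically.

Run:
```python
from h import *
z=np.load('w1.npz');p=dict(T=z['T'],K=z['K']);im=cv2.imread('pics/w1.png')
g=cv2.cvtColor(im,cv2.COLOR_BGR2GRAY)
for row in(205,240,265,310): print(row,g[row,300:352].tolist())
print('col329',g[194:272,329].tolist())
cv2.imwrite('pics/crop2.png',cv2.resize(im[190:350,260:400],None,fx=3.75,fy=3.75,interpolation=cv2.INTER_CUBIC))
```

```text
205 [125, 118, 101, 80, 67, 63, 54, 39, 23, 15, 15, 14, 19, 15, 14, 17, 15, 15, 17, 16, 12, 17, 14, 14, 17, 13, 13, 16, 13, 16, 14, 16, 15, 15, 13, 18, 13, 13, 12, 15, 16, 14, 16, 15, 19, 50, 93, 125, 135, 137, 138, 137]
240 [66, 65, 66, 66, 66, 64, 55, 35, 17, 10, 8, 9, 7, 9, 8, 12, 8, 18, 42, 82, 122, 145, 154, 154, 154, 153, 154, 154, 155, 154, 156, 155, 155, 156, 156, 160, 154, 108, 46, 18, 13, 16, 15, 17, 49, 90, 119, 128, 129, 130, 131, 130]
265 [65, 65, 64, 66, 65, 60, 53, 34, 14, 9, 8, 9, 8, 10, 14, 8, 9, 8, 7, 8, 9, 10, 12, 13, 10, 12, 12, 14, 13, 12, 10, 15, 17, 22, 26, 26, 18, 13, 13, 13, 15, 15, 19, 42, 84, 123, 137, 137, 137, 135, 135, 135]
310 [65, 63, 62, 63, 65, 60, 51, 28, 12, 7, 7, 8, 9, 7, 10, 9, 10, 23, 65, 113, 141, 150, 150, 151, 152, 151, 152, 152, 153, 151, 152, 153, 154, 150, 126, 75, 32, 12, 15, 13, 18, 37, 77, 114, 131, 136, 135, 135, 135, 134, 135, 132]
col329 [134, 121, 87, 44, 19, 12, 15, 14, 16, 18, 16, 16, 12, 13, 15, 29, 56, 94, 114, 120, 120, 118, 120, 119, 122, 119, 123, 130, 144, 153, 154, 154, 154, 154, 153, 149, 152, 158, 162, 159, 158, 154, 155, 154, 155, 152, 154, 153, 155, 154, 152, 156, 153, 154, 153, 153, 154, 154, 152, 154, 153, 152, 152, 153, 154, 146, 114, 87, 74, 56, 30, 12, 7, 13, 43, 83, 107, 119]
```

View pics/crop2.png

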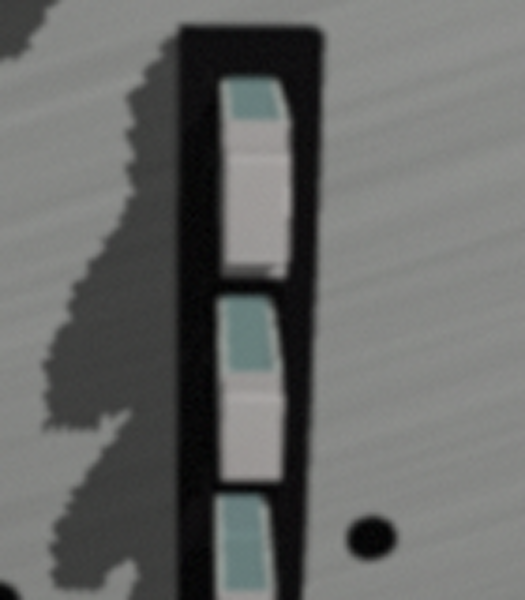

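Five pictures viewed. The crop shows the stopper top at full-image rows 231–261, columns 319.5–337.

Run:
```python
from h import *
z=np.load('w1.npz');p=dict(T=z['T'],K=z['K'])
a=[atz(p,x,.061,wray)[:2] for x in [(231,319.5),(231,337.3),(260.7,337),(260.7,319.5)]]
print('stop',np.round(a,4).tolist(),np.mean(a,0))
e=lambda c:atz(p,c,.016,wray)[:2]
L=np.array([e((205,307.2)),e((310,307))]);R=np.array([e((205,345.2)),e((310,342))])
for q in(L,R):
  d=q[0]-q[1];print('edge yaw',np.degrees(np.arctan2(d[1],d[0])))
t=np.array([e((197,320)),e((197,335))]).mean(0);m=(L+R)/2
u=m[0]-m[1];u/=np.hypot(*u);end=m[0]+u*((t-m[0])@u);print('width',np.abs(np.cross(u,R[0]-L[0])),'cell from rack',end-.027*u,'u',u)
from scipy.spatial.transform import Rotation as Ro
x=Ro.from_quat(r.get_state()['eef_rot']).as_matrix();print(x)
```

```text
stop [[0.5634, -0.1977], [0.5595, -0.2097], [0.5383, -0.2029], [0.5423, -0.1909]] [ 0.55088409 -0.200317  ]
edge yaw -18.672453433561518
edge yaw -18.558313549899623
width 0.03126171301713138 cell from rack [ 0.552586   -0.20054414] u [ 0.94768308 -0.31921275]
[[-0.31551305 -0.94879604  0.01541383]
 [-0.94892028  0.31544801 -0.00654658]
 [ 0.00134911 -0.01669203 -0.99985977]]<stdin>:10: DeprecationWarning: Arrays of 2-dimensional vectors are deprecated. Use arrays of 3-dimensional vectors instead. (deprecated in NumPy 2.0)
```

Emit:
{"name": "move_arm", "arguments": {
  "targets": [
    [[0.006, 0.015, 0, -0.006, -0.0075, -0.03, 1], [0, 0, 0, 0, 0, -0.03, 1], [0, 0, 0, 0, 0, -0.03, 1], [0, 0, 0, 0, 0, 0, 1], [0, 0, 0, 0, 0, 0, 1]]
  ]
}}

```text
clock: 3.1
tool_pos: [0.5564, -0.2135, 0.1033]
eef_rot: [-0.58, 0.814, -0.009, 0.004]
contact_force: [0.1, 0.4, 0.4]
opening: 1.002
```

```bash
cat >> h.py <<'E'
from scipy.spatial.transform import Rotation as Ro
def st():
    s=r.get_state();M=Ro.from_quat(s['eef_rot']).as_matrix();v=M[:,2]
    print(round(s['clock'],2),np.round(s['tool_pos'],4),'yaw',round(np.degrees(np.arctan2(M[1,0],M[0,0])),2),'level fix',np.round([-v[1],v[0]],4),'F',np.round(s['contact_force'],1),'M',np.round(s['moment'],2),'op',round(s['opening'],3))
    return s
E
python3 -c "
from h import *;st()"
```

```text
3.1 [ 0.5564 -0.2135  0.1033] yaw -109.08 level fix [0.0099 0.0158] F [0.1 0.4 0.4] M [ 0.05 -0.03 -0.02] op 1.002
```

Emit:
{"name": "move_arm", "arguments": {
  "targets": [
    [[0.01, 0.016, 0.01, -0.004, 0.013, 0, 1], [0, 0, 0, 0, 0, 0, 1]]
  ]
}}

```text
clock: 3.3
tool_pos: [0.5535, -0.2011, 0.107]
eef_rot: [-0.584, 0.812, -0.001, 0.001]
contact_force: [0.3, -0.4, -0.1]
opening: 0.994
```

```bash
python3 -c "
from h import *;st()"
```

```text
3.3 [ 0.5535 -0.2011  0.107 ] yaw -108.57 level fix [0.0006 0.0034] F [ 0.3 -0.4 -0.1] M [ 0.04 -0.03 -0.01] op 0.994
```

Emit:
{"name": "move_arm", "arguments": {
  "targets": [
    [[0, 0, 0, 0, 0, 0, 1]]
  ]
}}

```text
clock: 3.4
tool_pos: [0.5542, -0.2012, 0.1085]
eef_rot: [-0.584, 0.812, -0.002, 0.002]
contact_force: [-0.3, -0.5, 0.6]
opening: 0.996
```

```bash
python3 -c "
from h import *;st()"
```

```text
3.4 [ 0.5542 -0.2012  0.1085] yaw -108.55 level fix [0.0014 0.0056] F [-0.3 -0.5  0.6] M [-0.02  0.    0.07] op 0.996
```

Emit:
{"name": "move_arm", "arguments": {
  "targets": [
    [[0.001, 0.006, 0, -0.002, 0.001, -0.02, 1], [0, 0.001, 0, 0, 0, -0.02, 1]]
  ]
}}

```text
clock: 3.6
tool_pos: [0.5558, -0.2009, 0.0723]
eef_rot: [-0.584, 0.812, -0.004, 0.002]
contact_force: [-0.1, 0.5, -0.5]
opening: 1.0
```

```bash
python3 -c "
from h import *;st()"
```

```text
3.6 [ 0.5558 -0.2009  0.0723] yaw -108.52 level fix [0.0031 0.0079] F [-0.1  0.5 -0.5] M [0.03 0.02 0.01] op 1.0
```

Emit:
{"name": "move_arm", "arguments": {
  "targets": [
    [[0.003, 0.01, 0, -0.004, 0.001, -0.017, 1], [0.001, 0.004, 0, -0.002, 0, -0.016, 1]]
  ]
}}

```text
clock: 3.8
tool_pos: [0.5506, -0.1996, 0.0389]
eef_rot: [-0.584, 0.811, 0.001, -0.002]
contact_force: [0.4, -0.3, 0.3]
opening: 0.999
```

```bash
python3 -c "
from h import *;st()"
```

```text
3.8 [ 0.5506 -0.1996  0.0389] yaw -108.47 level fix [-0.0005 -0.0043] F [ 0.4 -0.3  0.3] M [ 0.04  0.04 -0.01] op 0.999
```

Emit:
{"name": "move_arm", "arguments": {
  "targets": [
    [[0, -0.004, 0, 0.001, 0, 0, 0.4], [0, 0, 0, 0, 0, 0, 0.3], [0, 0, 0, 0, 0, 0, 0.2]]
  ],
  "force": 10
}}

```text
clock: 4.1
tool_pos: [0.5504, -0.1993, 0.0371]
eef_rot: [-0.584, 0.811, 0.002, -0.001]
contact_force: [-0.2, -0.0, -0.5]
opening: 0.751
```

```bash
python3 -c "
from h import *;st()"
```

```text
4.1 [ 0.5504 -0.1993  0.0371] yaw -108.47 level fix [-0.0015 -0.0035] F [-0.2 -0.  -0.5] M [-0.   -0.05 -0.03] op 0.751
```

Emit:
{"name": "move_arm", "arguments": {
  "targets": [
    [[-0.001, -0.004, 0, 0.001, -0.001, 0.002, 0.0], [0, 0, 0, 0, 0, 0, 0], [0, 0, 0, 0, 0, 0, 0], [0, 0, 0, 0, 0, 0, 0]]
  ],
  "force": 10
}}

```text
clock: 4.5
tool_pos: [0.5529, -0.2011, 0.0413]
eef_rot: [-0.584, 0.811, -0.002, 0.002]
contact_force: [0.2, 0.3, -0.0]
opening: 0.385
```

```bash
python3 -c "
from h import *;st()"
```

```text
4.5 [ 0.5529 -0.2011  0.0413] yaw -108.48 level fix [0.0009 0.0044] F [ 0.2  0.3 -0. ] M [ 0.05 -0.02  0.01] op 0.385
```

Emit:
{"name": "move_arm", "arguments": {
  "targets": [
    [[0.001, 0.004, 0, -0.001, 0.0005, -0.002, 0.0], [0, 0, 0, 0, 0, 0, 0]]
  ],
  "force": 10
}}

```text
clock: 4.7
tool_pos: [0.5519, -0.2005, 0.0395]
eef_rot: [-0.584, 0.812, -0.0, 0.0]
contact_force: [-0.3, 1.0, 0.6]
opening: 0.211
```

```bash
python3 -c "
from h import *;st()"
```

```text
4.7 [ 0.5519 -0.2005  0.0395] yaw -108.49 level fix [-0.0001  0.0005] F [-0.3  1.   0.6] M [0.06 0.02 0.03] op 0.211
```

Nearly on target in position, tilt and height.

Emit:
{"name": "move_arm", "arguments": {
  "targets": [
    [[0, 0, 0, 0, 0, 0, 0.0], [0, 0, 0, 0, 0, 0, 0], [0, 0, 0, 0, 0, 0, 0]]
  ],
  "force": 20
}}

```text
clock: 5.0
tool_pos: [0.5519, -0.2006, 0.0394]
eef_rot: [-0.584, 0.812, -0.0, 0.0]
contact_force: [-0.3, -0.2, 1.3]
opening: 0.142
```

```bash
python3 -c "
from h import *;st()"
```

```text
5.0 [ 0.5519 -0.2006  0.0394] yaw -108.49 level fix [-0.      0.0004] F [-0.3 -0.2  1.3] M [0.07 0.02 0.02] op 0.142
```

Gripped: the opening of 0.142 is 12.5 mm. I'll lift straight up.

Emit:
{"name": "move_arm", "arguments": {
  "targets": [
    [[0, 0, 0, 0, 0, 0.01, 0], [0, 0, 0, 0, 0, 0.025, 0], [0, 0, 0, 0, 0, 0.035, 0], [0, 0, 0, 0, 0, 0.035, 0], [0, 0, 0, 0, 0, 0.02, 0]]
  ]
}}

```text
clock: 5.5
tool_pos: [0.5487, -0.1994, 0.1672]
eef_rot: [-0.584, 0.811, 0.003, -0.002]
contact_force: [0.3, -0.7, -1.5]
opening: 0.137
```

```bash
python3 -c "
from h import *;st()"
```

```text
5.5 [ 0.5487 -0.1994  0.1672] yaw -108.48 level fix [-0.0026 -0.0071] F [ 0.3 -0.7 -1.5] M [-0.   -0.04  0.  ] op 0.137
```

Emit:
{"name": "move_arm", "arguments": {
  "targets": [
    [[-0.002, -0.006, 0.14, 0.003, 0.025, 0, 0], [0, 0, 0.14, 0.003, 0.025, 0, 0], [0, 0, 0.14, 0.003, 0.025, 0, 0], [0, 0, 0.14, 0.003, 0.025, 0, 0], [0, 0, 0.14, 0.003, 0.025, 0, 0]]
  ]
}}

```text
clock: 6.0
tool_pos: [0.5649, -0.0776, 0.1757]
eef_rot: [0.832, -0.555, 0.006, -0.002]
contact_force: [0.4, -0.5, -0.3]
opening: 0.138
```

```bash
python3 -c "
from h import *;st()"
```

```text
6.0 [ 0.5649 -0.0776  0.1757] yaw -67.45 level fix [0.0039 0.0123] F [ 0.4 -0.5 -0.3] M [-0.01  0.06  0.04] op 0.138
```

Emit:
{"name": "move_arm", "arguments": {
  "targets": [
    [[0, 0, 0.14, 0.003, 0.025, 0, 0], [0, 0, 0.14, 0.003, 0.025, 0, 0], [0, 0, 0.14, 0.003, 0.025, 0, 0], [0, 0, 0.14, 0.003, 0.025, 0, 0], [0, 0, 0.14, 0.003, 0.025, 0, 0]]
  ]
}}

```text
clock: 6.5
tool_pos: [0.5793, 0.0514, 0.1794]
eef_rot: [0.975, -0.222, 0.007, -0.003]
contact_force: [-0.5, -0.3, 0.1]
opening: 0.139
```

```bash
python3 -c "
from h import *;st()"
```

```text
6.5 [0.5793 0.0514 0.1794] yaw -25.67 level fix [-0.0026  0.0142] F [-0.5 -0.3  0.1] M [-0.05 -0.06  0.02] op 0.139
```

Emit:
{"name": "move_arm", "arguments": {
  "targets": [
    [[-0.003, 0.014, 0.13, 0.004, 0.025, -0.004, 0], [0, 0, 0.12, 0.003, 0.02, -0.004, 0], [0, 0, 0, 0, 0, 0, 0]]
  ]
}}

```text
clock: 6.8
tool_pos: [0.5861, 0.1022, 0.1735]
eef_rot: [0.996, -0.09, 0.001, -0.001]
contact_force: [-0.8, 0.0, 0.5]
opening: 0.145
```

Run:
```python
from h import *
st();p=r.snapshot('wrist');save(p,'w2');np.savez('w2.npz',T=p['T'],K=p['K'])
for q in('mouth','rail','cell_mid'):
    for f in r.find_in(p,q)[:2]: print(q,np.round(f['centre']),round(f['score'],2),np.round(atz(p,f['centre'],.047,wray),3))
st()
```

```text
6.8 [0.5861 0.1022 0.1735] yaw -10.37 level fix [-0.0027  0.0016] F [-0.8  0.   0.5] M [-0.05 -0.03 -0.01] op 0.145
mouth [125. 312.] 0.62 [0.599 0.183 0.047]
rail [128. 314.] 0.69 [0.6   0.181 0.047]
cell_mid [306. 316.] 0.94 [0.577 0.049 0.047]
7.0 [0.5863 0.0962 0.1734] yaw -10.91 level fix [0.0024 0.0013] F [ 0.1 -0.8 -1.2] M [-0.04 -0.04 -0.02] op 0.139
```

View pics/w2.png

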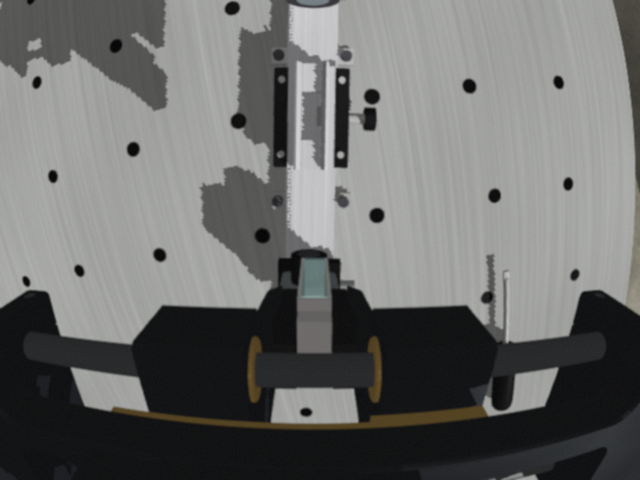

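Six pictures viewed. The wrist view shows the cell held upright at (300,315), and the holder straight ahead at (115,312) with the pocket between its ledges. I'll enlarge the holder.

Run:
```python
import cv2
im=cv2.imread('pics/w2.png');c=im[50:180,255:385]
c=cv2.resize(c,None,fx=4.5,fy=4.5,interpolation=cv2.INTER_CUBIC)
c=cv2.convertScaleAbs(c,alpha=1.0);cv2.imwrite('pics/crop3.png',c)
```

```text
(no output)
```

View pics/crop3.png

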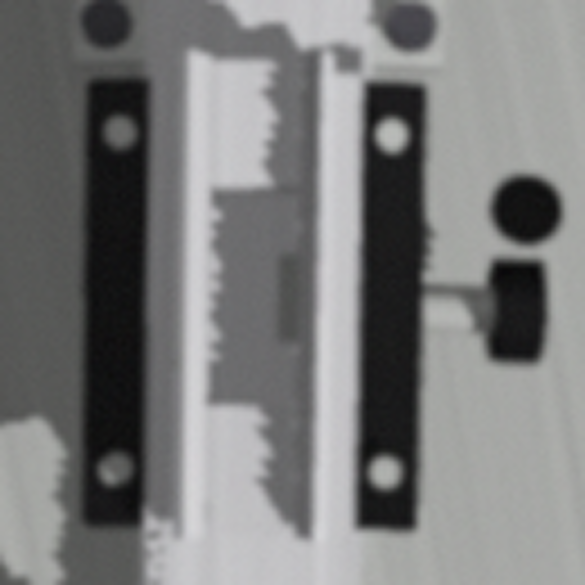

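Seven pictures viewed. The crop shows the pocket's ledge edges at crop rows 188 and 403, the spring pad at (300,288) in the +x wall, and the screws placed symmetrically about column ~255. I'll project the known holder shape to fit the centre line.

```bash
cat >> h.py <<'E'
def wproj(p,X):
    K=p['K'];T=np.array(p['T']);c=T[:3,:3].T@(np.array(X)-T[:3,3]);v=np.array([c[0],-c[1],-c[2]])
    n=np.hypot(v[0],v[1]);t=np.arctan2(n,v[2]);return np.array([K[0][0]*t*v[0]/n+K[0][2],K[1][1]*t*v[1]/n+K[1][2]])
E
python3 - <<'E'
from h import *
z=np.load('w2.npz');p=dict(T=z['T'],K=z['K']);print(np.round(p['T'],3).tolist())
inv=lambda a,b,z:atz(p,(50+b/4.5,255+a/4.5),z,wray)[:2]
# line directions
for n,a,b,zz in [('ledges',(255,188),(255,403),.044),('lipR',(363,100),(357,520),.052),('lipRin',(320,60),(312,530),.047),('lipL',(188,60),(180,530),.052),('plateL',(88,85),(84,520),.02),('plateR',(427,90),(414,525),.02)]:
    A,B=inv(*a,zz),inv(*b,zz);d=A-B;print(n,np.round(A,4),np.round(B,4),'yaw',round(np.degrees(np.arctan2(d[1],d[0])),2),'len',round(np.hypot(*d),4))
yaw=np.radians(-10.8);ex=np.array([np.cos(yaw),np.sin(yaw)]);ey=np.array([-ex[1],ex[0]])
base=(inv(255,188,.044)+inv(255,403,.044))/2
for off in(0,.002,.004):
    o=base+off*ex
    print(off,np.round(o,4),[(round(x*1000,1),zz,np.round((wproj(p,[*(o+x*ex),zz])[0]-255)*4.5,0)) for x,zz in[(-.0095,.052),(-.007,.047),(-.007,.035),(.004,.038),(.007,.035),(.007,.047),(.0095,.052),(0,.044),(0,.02)]])
E
```

```text
[[0.984, 0.174, 0.048, 0.599], [-0.181, 0.945, 0.273, 0.174], [0.002, -0.277, 0.961, 0.31], [0.0, 0.0, 0.0, 1.0]]
ledges [0.6034 0.2073] [0.5972 0.1735] yaw 79.58 len 0.0343
lipR [0.6218 0.2171] [0.6093 0.153 ] yaw 78.98 len 0.0653
lipRin [0.6169 0.2255] [0.6023 0.1523] yaw 78.73 len 0.0747
lipL [0.5969 0.2281] [0.5823 0.1564] yaw 78.5 len 0.0732
plateL [0.5792 0.2339] [0.5643 0.1591] yaw 78.74 len 0.0763
plateR [0.6359 0.2225] [0.6203 0.1478] yaw 78.21 len 0.0763
0 [0.6003 0.1904] [(-9.5, 0.052, np.float64(192.0)), (-7.0, 0.047, np.float64(210.0)), (-7.0, 0.035, np.float64(212.0)), (4.0, 0.038, np.float64(280.0)), (7.0, 0.035, np.float64(299.0)), (7.0, 0.047, np.float64(300.0)), (9.5, 0.052, np.float64(317.0)), (0, 0.044, np.float64(255.0)), (0, 0.02, np.float64(256.0))]
0.002 [0.6022 0.19  ] [(-9.5, 0.052, np.float64(205.0)), (-7.0, 0.047, np.float64(223.0)), (-7.0, 0.035, np.float64(224.0)), (4.0, 0.038, np.float64(293.0)), (7.0, 0.035, np.float64(311.0)), (7.0, 0.047, np.float64(313.0)), (9.5, 0.052, np.float64(331.0)), (0, 0.044, np.float64(268.0)), (0, 0.02, np.float64(267.0))]
0.004 [0.6042 0.1896] [(-9.5, 0.052, np.float64(218.0)), (-7.0, 0.047, np.float64(235.0)), (-7.0, 0.035, np.float64(237.0)), (4.0, 0.038, np.float64(305.0)), (7.0, 0.035, np.float64(323.0)), (7.0, 0.047, np.float64(326.0)), (9.5, 0.052, np.float64(344.0)), (0, 0.044, np.float64(281.0)), (0, 0.02, np.float64(279.0))]
```

The fit puts the pocket at about (0.600, 0.190) with rail yaw 78.8°, and the top camera's estimate of (0.599–0.601, 0.187) agrees. I'll go above it.

Emit:
{"name": "move_arm", "arguments": {
  "targets": [
    [[0.002, 0.001, -0.005, 0.004, 0.03, 0, 0], [0, 0, 0, 0.004, 0.03, -0.01, 0], [0, 0, 0, 0.004, 0.025, -0.02, 0], [0, 0, 0, 0, 0, -0.015, 0], [0, 0, 0, 0, 0, 0, 0]]
  ]
}}

```text
clock: 7.5
tool_pos: [0.6002, 0.1712, 0.1284]
eef_rot: [0.994, -0.109, 0.002, 0.005]
contact_force: [-0.8, -1.5, -1.6]
opening: 0.137
```

```bash
python3 -c "
from h import *;st()"
```

```text
7.5 [0.6002 0.1712 0.1284] yaw -12.5 level fix [0.0101 0.0025] F [-0.8 -1.5 -1.6] M [-0.11 -0.05  0.  ] op 0.137
```

Emit:
{"name": "move_arm", "arguments": {
  "targets": [
    [[0.01, 0.002, 0.022, 0, 0.016, -0.01, 0], [0, 0, 0, 0, 0, 0, 0], [0, 0, 0, 0, 0, 0, 0]]
  ]
}}

```text
clock: 7.8
tool_pos: [0.6011, 0.1836, 0.1186]
eef_rot: [0.995, -0.1, 0.001, 0.001]
contact_force: [0.5, -1.0, -0.2]
opening: 0.138
```

```bash
python3 -c "
from h import *;st()"
```

```text
7.8 [0.6011 0.1836 0.1186] yaw -11.49 level fix [0.0023 0.0011] F [ 0.5 -1.  -0.2] M [-0.1  -0.1  -0.01] op 0.138
```

Emit:
{"name": "move_arm", "arguments": {
  "targets": [
    [[0.003, 0.001, 0.005, -0.001, 0.006, -0.012, 0], [0, 0, 0, 0, 0, 0, 0]]
  ]
}}

```text
clock: 8.0
tool_pos: [0.6005, 0.189, 0.1066]
eef_rot: [0.995, -0.098, 0.001, -0.001]
contact_force: [-0.9, 0.2, -0.6]
opening: 0.143
```

```bash
python3 -c "
from h import *;st()"
```

```text
8.0 [0.6005 0.189  0.1066] yaw -11.28 level fix [-0.001   0.0012] F [-0.9  0.2 -0.6] M [-0.   -0.1  -0.02] op 0.143
```

Emit:
{"name": "move_arm", "arguments": {
  "targets": [
    [[0, 0.001, 0, -0.0005, 0, -0.01, 0], [0, 0, 0, 0, 0, -0.007, 0], [0, 0, 0, 0, 0, 0, 0]]
  ]
}}

```text
clock: 8.3
tool_pos: [0.6001, 0.1884, 0.0881]
eef_rot: [0.995, -0.099, 0.0, -0.0]
contact_force: [-0.5, -0.3, -0.2]
opening: 0.14
```

```bash
python3 -c "
from h import *;st()"
```

```text
8.3 [0.6001 0.1884 0.0881] yaw -11.31 level fix [-0.0004  0.0003] F [-0.5 -0.3 -0.2] M [-0.02 -0.06  0.02] op 0.14
```

Emit:
{"name": "move_arm", "arguments": {
  "targets": [
    [[0, 0, 0, 0, 0, -0.004, 0], [0, 0, 0, 0, 0, -0.004, 0], [0, 0, 0, 0, 0, 0, 0]]
  ]
}}

```text
clock: 8.6
tool_pos: [0.6, 0.1883, 0.0791]
eef_rot: [0.995, -0.099, -0.0, -0.0]
contact_force: [-0.4, -0.2, -1.1]
opening: 0.143
```

```bash
python3 -c "
from h import *;st()"
```

```text
8.6 [0.6    0.1883 0.0791] yaw -11.32 level fix [-0.0002 -0.0001] F [-0.4 -0.2 -1.1] M [-0.04 -0.09  0.03] op 0.143
```

Emit:
{"name": "move_arm", "arguments": {
  "targets": [
    [[0, 0, 0, 0, 0, -0.003, 0], [0, 0, 0, 0, 0, -0.001, 0]]
  ]
}}

```text
clock: 8.8
tool_pos: [0.5997, 0.1886, 0.0752]
eef_rot: [0.995, -0.099, -0.0, -0.0]
contact_force: [-1.1, -0.3, 1.4]
opening: 0.142
```

```bash
python3 -c "
from h import *;st()"
```

```text
8.8 [0.5997 0.1886 0.0752] yaw -11.31 level fix [-0.0005 -0.0005] F [-1.1 -0.3  1.4] M [-0.02  0.35 -0.  ] op 0.142
```

Emit:
{"name": "move_arm", "arguments": {
  "targets": [
    [[0, 0, 0, 0, 0, -0.001, 0]]
  ]
}}

```text
clock: 8.9
tool_pos: [0.5994, 0.1889, 0.0744]
eef_rot: [0.995, -0.098, -0.001, -0.0]
contact_force: [-2.2, 0.5, 1.1]
opening: 0.137
```

```bash
python3 -c "
from h import *;st()"
```

```text
8.9 [0.5994 0.1889 0.0744] yaw -11.3 level fix [-0.0006 -0.001 ] F [-2.2  0.5  1.1] M [-0.03  0.33 -0.  ] op 0.137
```

Emit:
{"name": "move_arm", "arguments": {
  "targets": [
    [[0, 0, 0, 0, 0, -0.001, 0]]
  ]
}}

```text
clock: 9.0
tool_pos: [0.599, 0.189, 0.0735]
eef_rot: [0.995, -0.098, -0.001, -0.0]
contact_force: [-1.5, 0.6, 2.1]
opening: 0.138
```

```bash
python3 -c "
from h import *;st()"
```

```text
9.0 [0.599  0.189  0.0735] yaw -11.29 level fix [-0.0007 -0.0014] F [-1.5  0.6  2.1] M [-0.01  0.37  0.04] op 0.138
```

The cell is below ledge height and is being pushed towards -x by the pad, so it is in the pocket. I'll keep pressing gently.

Emit:
{"name": "move_arm", "arguments": {
  "targets": [
    [[0, 0.001, 0, 0, 0, -0.0015, 0], [0, 0, 0, 0, 0, -0.0015, 0]]
  ]
}}

```text
clock: 9.2
tool_pos: [0.5991, 0.1894, 0.0709]
eef_rot: [0.995, -0.098, -0.001, -0.0]
contact_force: [-2.3, 0.6, 5.4]
opening: 0.135
```

```bash
python3 -c "
from h import *;st()"
```

```text
9.2 [0.5991 0.1894 0.0709] yaw -11.27 level fix [-0.001 -0.002] F [-2.3  0.6  5.4] M [-0.03  0.42 -0.02] op 0.135
```

Emit:
{"name": "move_arm", "arguments": {
  "targets": [
    [[0, 0, 0, 0, 0, -0.0015, 0]]
  ]
}}

```text
clock: 9.3
tool_pos: [0.5991, 0.1896, 0.0694]
eef_rot: [0.995, -0.098, -0.001, -0.001]
contact_force: [-1.8, -0.3, 1.8]
opening: 0.14
```

```bash
python3 -c "
from h import *;st()"
```

```text
9.3 [0.5991 0.1896 0.0694] yaw -11.27 level fix [-0.0014 -0.0018] F [-1.8 -0.3  1.8] M [-0.    0.31  0.06] op 0.14
```

Past the spring's peak: the force went from 5.4 N to 1.8 N. About 1 mm remains to the floor.

Emit:
{"name": "move_arm", "arguments": {
  "targets": [
    [[0.001, 0.002, 0, 0, 0, -0.001, 0]]
  ]
}}

```text
clock: 9.4
tool_pos: [0.5992, 0.1896, 0.0684]
eef_rot: [0.995, -0.098, -0.002, -0.001]
contact_force: [-1.9, 0.7, 7.2]
opening: 0.136
```

```bash
python3 -c "
from h import *;st()"
```

```text
9.4 [0.5992 0.1896 0.0684] yaw -11.26 level fix [-0.0024 -0.0037] F [-1.9  0.7  7.2] M [ 0.11  0.33 -0.  ] op 0.136
```

Emit:
{"name": "move_arm", "arguments": {
  "targets": [
    [[0, 0, 0, 0, 0, -0.001, 0]]
  ]
}}

```text
clock: 9.5
tool_pos: [0.5992, 0.1896, 0.0683]
eef_rot: [0.995, -0.098, -0.002, -0.001]
contact_force: [-4.6, -1.5, 17.8]
opening: 0.133
```

```bash
python3 -c "
from h import *;st()"
```

```text
9.5 [0.5992 0.1896 0.0683] yaw -11.27 level fix [-0.0022 -0.0036] F [-4.6 -1.5 17.8] M [-0.39  1.14  0.03] op 0.133
```

The z has stopped at 0.0683, as predicted for the floor, and the force is rising, so the cell is home. Now I release.

Emit:
{"name": "move_arm", "arguments": {
  "targets": [
    [[0, 0, 0, 0, 0, 0.0005, 0.5], [0, 0, 0, 0, 0, 0, 0.5], [0, 0, 0, 0, 0, 0, 0.5], [0, 0, 0, 0, 0, 0, 0.5], [0, 0, 0, 0, 0, 0, 0.5]]
  ]
}}

```text
clock: 10.0
tool_pos: [0.601, 0.1887, 0.0682]
eef_rot: [0.995, -0.099, -0.001, -0.001]
contact_force: [0.0, -0.4, -0.4]
opening: 0.495
```

```bash
python3 -c "
from h import *;st()"
```

```text
10.0 [0.601  0.1887 0.0682] yaw -11.34 level fix [-0.002 -0.001] F [ 0.  -0.4 -0.4] M [-0.06 -0.15  0.06] op 0.495
```

Released, with no contact. I'll rise straight up, back off so the cameras can see, and look.

Emit:
{"name": "move_arm", "arguments": {
  "targets": [
    [[0, 0, 0, 0, 0, 0.02, 0.5], [0, 0, 0, 0, 0, 0.03, 0.5], [0, 0, 0, 0, 0, 0.04, 0.5], [0, 0, 0, 0, 0, 0.03, 0.5], [0, 0, 0, -0.01, -0.03, 0.01, 0.5]]
  ]
}}

```text
clock: 10.5
tool_pos: [0.5891, 0.1627, 0.1994]
eef_rot: [0.995, -0.096, -0.003, -0.002]
contact_force: [0.3, -0.1, 0.1]
opening: 0.498
```

Emit:
{"name": "move_arm", "arguments": {
  "targets": [
    [[0, 0, 0, -0.01, -0.04, 0, 0.5], [0, 0, 0, -0.01, -0.04, 0, 0.5], [0, 0, 0, 0, 0, 0, 0.5], [0, 0, 0, 0, 0, 0, 0.5]]
  ]
}}

```text
clock: 10.9
tool_pos: [0.5688, 0.0761, 0.2022]
eef_rot: [0.995, -0.098, -0.0, -0.001]
contact_force: [-0.6, 0.3, 0.8]
opening: 0.504
```

Run:
```python
from h import *
st();w=r.snapshot('wrist');np.savez('w3.npz',T=w['T'],K=w['K']);s=r.snapshot('side');t=r.snapshot('top')
print('stopper px/world', [ (np.round(f['centre']),round(f['score'],2)) for f in r.find_in(w,'cell_mid')[:3]])
u,v=wproj(w,[.5995,.1895,.09]).astype(int);print('expected top wrist px col,row',u,v)
c=lambda a,x,y,d,k:cv2.resize(a[max(0,y-d):y+d,max(0,x-d):x+d],(k,k),interpolation=cv2.INTER_CUBIC)
a=[c(w['frame'],u,v,60,400)]
for q in(s,t):
    rr,cc=proj(q,[.5995,.1895,.062]);a.append(c(q['frame'],int(cc),int(rr),40,400))
cv2.imwrite('pics/end.png',np.hstack([cv2.resize(x,(266,266)) for x in []] or a)[:,:,::-1]) if 0 else None
o=np.zeros((600,800,3),np.uint8);o[:400,:400]=a[0];o[:400,400:]=a[1]
o[400:,:267]=cv2.resize(t['frame'],(267,200));o[400:,267:534]=cv2.resize(s['frame'],(267,200));o[400:,534:734]=cv2.resize(a[2],(200,200))
cv2.imwrite('pics/end.png',o[:,:,::-1])
```

```text
10.9 [0.5688 0.0761 0.2022] yaw -11.21 level fix [-0.0023 -0.0007] F [-0.6  0.3  0.8] M [ 0.02 -0.08 -0.03] op 0.504
stopper px/world [(array([ 73., 328.]), 0.56)]
expected top wrist px col,row 327 72
```

View pics/end.png

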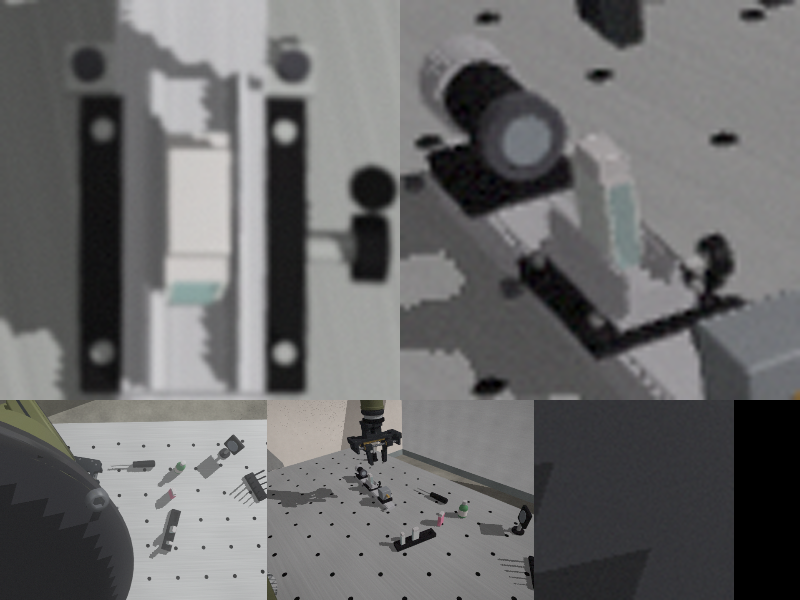

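Eight pictures viewed. The cell stands square in the pocket, stopper found at (73,328) against (72,327) predicted for fully home. The other two cells, the bottle, the screwdriver and the pink cell look unmoved.

```bash
python3 -c "
from h import *;st();print(r.finish_job())"
```

```text
11.1 [0.5689 0.0778 0.2018] yaw -11.05 level fix [-0.0027 -0.0012] F [-0.5 -0.5  0.4] M [-0.02 -0.05 -0.06] op 0.498
the job is handed in; nothing more can be done
None
```

The longest cell is in the holder's pocket, with its clear ends facing along the light path, and I handed the job in at 11.1 s. The hand-in reports no verdict.

- **Grip and lift:** I gripped the cell by its frosted long sides at 20 N and lifted it from the far recess of the rack.
- **Setting it in:** The cell entered the pocket at the first try, without landing on a ledge. The wrist force was 5.4 N going past the spring and 17.8 N when it reached the floor, below the 35 N limit. The arm stopped within 0.1 mm of the height expected for the floor. I then let go and backed off, and the wrist force fell to about zero.
- **Last check:** In the final pictures the cell looks upright and square. Its stopper was found at pixel (73,328) against (72,327) predicted for fully home. I judged the angle by eye and did not measure it to the 0.04 rad limit.
- **Bystanders:** The other two cells, the bottle, the screwdriver and the pink look-alike appear where they were in the side picture. I did not measure their positions.
- **What disagreed or failed:** The wrist and top cameras differed by about 3 mm along the rail on the pocket's position, so I aimed between them. The final top-camera close-up was blocked by the arm and showed nothing useful.

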